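# Press a power module onto the sprung contact of a test fixture

## Robot

A 7-joint arm with a two-finger parallel gripper is mounted at the origin on the work surface. World frame = base frame: x ahead of the robot, y to its left, z up, the work surface at z = 0. Lengths are in m, angles in rad, forces in N, time in s.
With the tool pointing down it reaches from about 0.35 to 0.9 m from the base axis. Payload 8.1 kg.
Tool frame: the origin (TCP) lies between the finger pads; the fingertips stand 11 mm ahead of it and the grasp point (between the pads) lies 8 mm behind it; z points along the fingers, y is the line along which they close (so a half turn about z gives the same grasp; the last joint's range is limited). The gripper opens to 92 mm and grips with 3 to 60 N. Pads are 19 mm wide; open, the fingers measure 130 mm over their backs; the gripper's body (75 mm by 190 mm) begins 47 mm behind the grasp point.
Start: joints at [1.037, 0.434, 0.025, 1.573, -0.012, 1.134, -0.075], TCP at [0.261, -0.568, 0.238] pointing down, gripper open.
Joint ranges: [-2.62, 2.62], [-0.44, 2.09], [-1.27, 1.32], [0.08, 2.57], [-1.32, 4.46], [0.12, 2], [-2.74, 2.74]. Speed limits (rad/s): [2.22, 2.22, 3.01, 3.01, 3.14, 3.14, 3.14].

## Interface

Orientations are given as a rotation vector (axis times angle).
In Python, from cell import observe, get_image, camera_params, sign_off gives the robot as it stands.
- The arm moves only by the shell command python3 -m pendant 'ROWS' [FORCE]. ROWS is JSON, one flat list of numbers, 7 for each row, row after row: the shift along the tool's x, y, z in m, then the turn, a rotation vector about the tool's x, y, z in rad, then the finger opening in m, from 0 to 0.0918. In form: [dx, dy, dz, rx, ry, rz, jaw, dx, dy, dz, rx, ry, rz, jaw, ...]. A call has 1 to 10 rows; each row shifts and turns the commanded pose from where the row before left it, along the tool's axes as they then stand; what a row does not reach is not made up. A row lasts 1/8 s, in which the tool goes at most 62.5 mm and 10.7 degrees, less where a joint would pass 70% of its speed; a pose out of reach is approached as far as the arm can. A call is refused whole if a number of a shift passes 0.0625 or a number of a turn 0.188, either way. A call with a gripper value outside its range is refused whole. The fingers move at their own pace and stop on an object; FORCE is the grip in N (left out, the last holds). Time passes only in rows, so rows that do not move let the fingers close. It gives the time, the measured TCP pose, the force, the opening and the grip force at its end, in the units of the state.
- observe(): the state, without advancing time (a new reading comes with each control period).
- get_image(name): name is "scene" or "side" or "wrist"; returns the picture (384x512x3 uint8, red, green, blue); there is no depth.
- camera_params(name): a dict with "intrinsics" (3x3 intrinsics, pixels), "dist" ([k1, k2, p1, p2, k3] as OpenCV has them; the pictures are not rectified), "eye" and "rotation" of the camera in the world; the wrist camera has in their place "T_tool_cam" (4x4, takes a point from camera to tool coordinates, whose origin is the TCP and whose axes are the flange's). Camera axes: x right, y down, z forward; pixel columns grow to the right and rows downward; lengths in m; the calibration is good to about 2 mm. A picture is of the moment at which its call begins: read the wrist's pose just before it. camera_params takes no time and is no camera call.
- sign_off(): hands the job in; it is judged then, once.
The state is a dict: "clock": time; "joints": joint angles; "dq": joint speeds; "joint_efforts": joint torques, N m; "position": TCP position; "ee_rot": TCP orientation; "force": force on the tool from outside, world axes, zero at the start; "ft_torque": the same for the moment, N m; "width": opening from 0.0 (shut) to 1.0 (fully open); "gripper_force": force on a finger pad.
Only numpy, scipy, OpenCV 4.12 (cv2) and the standard library are available. Lean on these libraries where they do the work, as an engineer would, in place of code of your own. Each camera call takes 0.05 s, during which the arm holds its last target. There are 200 camera calls.

## Task

Pick up the finned power module, lay it upright and lengthwise in the open drawer of the test fixture and let go of it; then slide the drawer shut by pushing its front plate, so that the module presses the sprung contact pin back until the drawer meets its hard stop. The spring would push it open again, so finish while still holding the front plate firmly against the stop with the gripper. Do not ram it, and leave the other things on the bench where they are.

Things in the scene. Friction and masses are not known exactly. Their poses are not given: they have to be found in the camera images.
- module: power module, a box 60 (its x) x 34 (its y) x 46 mm high (its z): black case, aluminium cooling fins along x on the upper 18 mm, brass contact disc at each end; 0.11 to 0.22 kg. Both ends are alike, either may face the pin. Origin: centre of its underside. Starts upright on the bench, at any of three places shared with the screen can and the capacitor.
- fixture: test fixture fixed to the bench: dark base plate 92 mm wide, 8 mm thick, x -100 to +135 mm in its frame; low rails (top 15 mm above bench); black block 76 mm wide, 52 mm high at x +74 to +126 mm holds the contact pin. Origin: bench height, centre line, under the inner face of the shut drawer's front plate. x: the drawer's closing direction, away from the robot; z up.
- drawer (a joint): how far the drawer stands open, m: 0 shut against its hard stop, up to 0.09 open; starts 0.06 to 0.085. It slides along the fixture's x axis (closing towards +x) with about 1 N of friction and no catch.
- drawer_pocket (a point): centre of the inner floor of the drawer's pocket, 12 mm above the bench, moves with the drawer, axes as the fixture. The pocket is 70 mm long (x) and 44 mm wide (y) inside; its side and far walls are 3 to 4 mm thick and reach only 8 mm above this floor; the near wall is the front plate.
- drawer_front (a point): centre line of the outer face (towards the robot) of the drawer's upright front plate, 40 mm above the bench, moves with the drawer, axes as the fixture. The plate is flat, 70 mm wide (y), 8 mm thick, from 9 to 60 mm above the bench. Push here along the fixture's +x.
- plunger (a joint): how far the sprung contact pin is pushed in, m: 0 free, 16 mm at most. Spring 3 N at first touch plus 0.5 N per mm; with the module in the drawer against the front plate and the drawer at its stop it stands at 0.010 (8 N), so that keeping the drawer at its stop takes a steady push of about 10 N.
- plunger_tip (a point): tip of the round brass-headed contact pin (10 mm across), 32 mm above the bench, pointing towards the drawer; it meets the module's end 20 mm above the module's underside, when the drawer is still about 10 mm open.
- screen_can: plain flat steel screening can without fins, 44 x 40 x 22 mm high; loose, not part of the job; origin at the centre of its underside
- capacitor: black round can capacitor standing upright, 35 mm across, 45 mm high; loose, not part of the job; origin at the centre of its underside
- tin: round open flux tin, 60 mm across, 16 mm high; loose, not part of the job; origin at the centre of its underside
- tin_lid: round shallow lid of the tin, 62 mm across, 9 mm high; loose, not part of the job; origin at the centre of its underside
- transformer: small iron-core transformer with copper winding, 44 x 46 x 38 mm high; loose, not part of the job; origin at the centre of its underside
- pump: desoldering pump lying along its x axis, 200 mm long, 24 mm wide, 20 mm high; loose, not part of the job; origin at the centre of its underside

How it is judged:
By the outcome, as a careful person would: the job done as asked, in the order asked, and still so for the second after the job is handed in, while the arm keeps its last pose, push and grip.
It also fails if it takes over 54 s, if anything falls off the work surface, if the arm or the gripper's body presses on something with over 40 N, if the wrist force passes 120 N, or if a joint passes its speed limit or range.

## Working session

There is one attempt and no reset: what is moved stays moved. The work goes in short steps, Python scripts to look and compute and a shell command to move; the robot and the scene stay as the last step left them, time stands still between calls to the robot, and variables do not carry over. Pictures are saved under pics/ and viewed, at most 10 in all, crops included, and the job is handed in when it is done.

```bash
ls; mkdir -p pics; cat > h.py <<'E'
import numpy as np, cv2
from cell import observe,get_image,camera_params
from scipy.spatial.transform import Rotation as R
def cam(name,st=None):
    p=camera_params(name);K=np.array(p["intrinsics"],float);d=np.array(p["dist"],float)
    if name=="wrist":
        st=st or observe();T=np.eye(4);T[:3,:3]=R.from_rotvec(st["ee_rot"]).as_matrix();T[:3,3]=st["position"]
        T=T@np.array(p["T_tool_cam"]);return K,d,T[:3,3],T[:3,:3]
    return K,d,np.array(p["eye"]),np.array(p["rotation"])
def unproj(c,uv,z):
    K,d,e,Rm=c
    q=cv2.undistortPoints(np.array(uv,float).reshape(-1,1,2),K,d)[:,0]
    r=np.c_[q,np.ones(len(q))]@Rm.T
    return e+r*((np.asarray(z)-e[2])/r[:,2])[:,None]
def proj(c,P):
    K,d,e,Rm=c
    return cv2.projectPoints((np.array(P,float).reshape(-1,3)-e)@Rm,np.zeros(3),np.zeros(3),K,d)[0][:,0]
def snap(name,fn):
    im=get_image(name);cv2.imwrite("pics/"+fn,im[...,::-1]);return im
E
python3 - <<'E'
from h import *
s=observe();print(s)
a=snap("scene","s0.png");b=snap("side","d0.png")
for n in("scene","side","wrist"):print(n,camera_params(n))
E
```

```text
pics
{'clock': 0.0, 'joints': array([ 1.0373729 ,  0.43517403,  0.02497515,  1.5741118 , -0.01153518,
        1.13398337, -0.07508066]), 'dq': array([ 1.21870275e-03,  7.06353423e-05, -1.89869401e-04,  1.27383560e-03,
       -2.25759004e-03,  3.35767229e-04,  1.96809539e-03]), 'joint_efforts': array([ 1.63637287e-03, -6.67855811e+01,  9.86422822e-01, -3.14455068e+01,
       -6.02189591e-02,  4.30214975e-02,  1.81985183e-04]), 'position': array([ 0.26073409, -0.56747197,  0.23696972]), 'ee_rot': array([-3.06758400e+00, -6.71167231e-01,  8.13904678e-04]), 'force': array([0.78241613, 0.08077027, 0.91283314]), 'ft_torque': array([-0.02939917, -0.04865253,  0.0039656 ]), 'gripper_force': 0.0, 'width': 1.001621458734567}
scene {'intrinsics': array([[394.09355925,   0.        , 259.55121859],
       [  0.        , 394.09355925, 193.79357877],
       [  0.        ,   0.        ,   1.        ]]), 'dist': array([-0.00304677,  0.        ,  0.        ,  0.        ,  0.        ]), 'eye': array([ 1.24864867, -0.31766805,  0.59562811]), 'rotation': array([-1.91980861, -1.17450886,  0.64128607])}
si
[... 275 characters left out ...]
7049, 0.56230793, 0.75934921]), 'rotation': array([-0.17532491,  2.91153981, -1.03381232])}
wrist {'intrinsics': array([[266.8365211 ,   0.        , 259.2449853 ],
       [  0.        , 266.8365211 , 190.48641088],
       [  0.        ,   0.        ,   1.        ]]), 'dist': array([-0.0145747,  0.       ,  0.       ,  0.       ,  0.       ]), 'T_tool_cam': array([[ 1.36144921e-04, -9.67677724e-01, -2.52190015e-01,
         6.75885116e-02],
       [ 9.99999959e-01,  1.95200975e-04, -2.09154672e-04,
        -6.78148329e-04],
       [ 2.51622054e-04, -2.52189976e-01,  9.67677711e-01,
        -1.46612239e-01],
       [ 0.00000000e+00,  0.00000000e+00,  0.00000000e+00,
         1.00000000e+00]])}
```

View pics/s0.png

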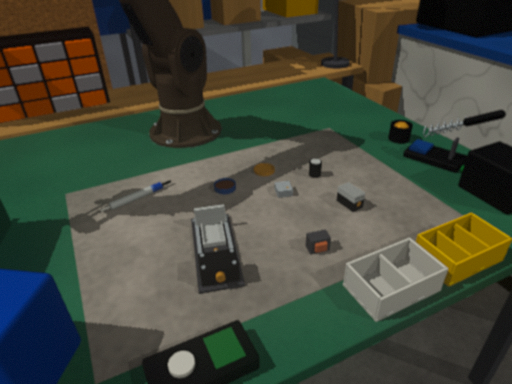

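View pics/d0.png

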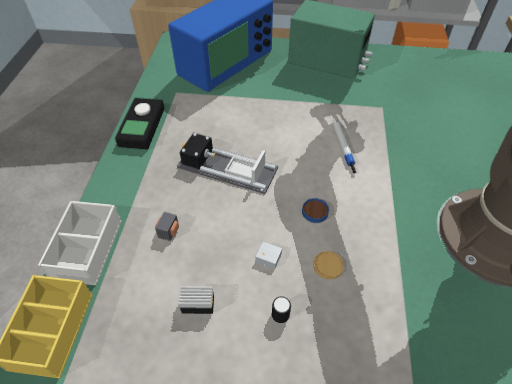

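Scene: the finned module is near (351,196) with the fixture near (215,245). Side: the module is near (197,299) and the fixture spans (180–275,140–185), with the white front plate near (259,165). I'll enlarge both for exact corners.

```bash
sed -i 's/np.array(p\["rotation"\])$/R.from_rotvec(p["rotation"]).as_matrix()/' h.py
python3 - <<'E'
from h import *
c=cam("side");d=cam("scene")
print(unproj(c,[[490,230],[197,305],[240,170]],0)); print(unproj(d,[[185,130],[351,203],[217,255]],0))
im=cv2.imread("pics/d0.png")
a=cv2.resize(im[275:325,165:230],None,fx=6,fy=6,interpolation=cv2.INTER_CUBIC)
b=cv2.resize(im[125:195,170:285],None,fx=6,fy=6,interpolation=cv2.INTER_CUBIC)
o=np.zeros((a.shape[0]+b.shape[0],max(a.shape[1],b.shape[1]),3),np.uint8)
# both: top fixture (origin 170,125), below module (origin 165,275)
o=np.zeros((420,690+0,3),np.uint8);o[:]=b;cv2.imwrite("pics/fx.png",o)
E
```

```text
[[ 1.14697321e-02 -1.17551480e-02  0.00000000e+00]
 [ 6.17648426e-01  2.36843497e-01  0.00000000e+00]
 [ 5.85261859e-01 -1.24778420e-01 -1.11022302e-16]]
[[-4.31131914e-03  3.08621780e-04  0.00000000e+00]
 [ 6.18570598e-01  2.42951287e-01  0.00000000e+00]
 [ 6.37478246e-01 -1.30762548e-01  0.00000000e+00]]
```

View pics/fx.png

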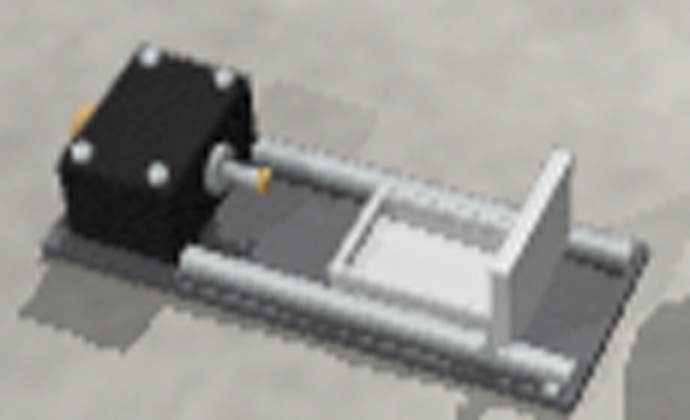

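The fixture crop (6x, origin 170,125) shows base corners at (650,248), (573,402) and (42,248), the plate's top corners at about (574,155) and (510,275), and the pin tip at (265,180). I'll fit the fixture pose to these.

```bash
cat > fit.py <<'E'
from h import *
from scipy.optimize import least_squares
c=cam("side")
F=[(-.1,-.046,.008,0,650,248),(-.1,.046,.008,0,573,402),(.135,.046,.008,0,42,248),
(-.008,-.035,.06,1,574,155),(-.008,.035,.06,1,510,275),(0,-.035,.06,1,557,148),(0,.035,.06,1,490,270),
(.05,0,.032,0,265,180),(.126,-.038,.052,0,145,45),(.074,-.038,.052,0,250,82),(.126,.038,.052,0,65,165),(.074,.038,.052,0,185,205)]
F=np.array(F)
uv=np.c_[170+(F[:,4]+.5)/6-.5,125+(F[:,5]+.5)/6-.5]
def f(p):
    P=F[:,:3].copy();P[:,0]-=F[:,3]*p[3]
    W=P@R.from_euler('z',p[2]).as_matrix().T+[p[0],p[1],0]
    return proj(c,W)-uv
r=least_squares(lambda p:f(p).ravel(),[.58,-.125,0,.07]);print(r.x,np.degrees(r.x[2]));print(f(r.x).round(1).tolist())
im=cv2.imread("pics/d0.png")
cv2.imwrite("pics/m.png",cv2.resize(im[275:325,165:230],None,fx=8,fy=8,interpolation=cv2.INTER_CUBIC))
E
python3 fit.py
```

```text
[ 0.59920051 -0.12365856 -0.25065132  0.05986817] -14.361262721631357
[[0.8, -0.3], [0.7, 0.8], [0.3, 0.1], [0.1, -0.2], [0.1, 0.1], [-0.2, 0.1], [0.1, -0.0], [1.3, 1.0], [-0.5, 0.0], [0.8, -1.1], [-1.4, 0.1], [-1.9, -1.0]]
```

View pics/m.png

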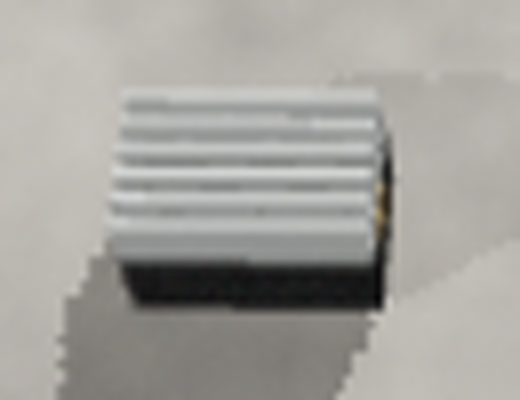

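The module crop (8x, origin 165,275) shows its top-far edge at (125–377,90), its near fin/case edge at row 262 and its bottom-near edge at (135–383,305).

```bash
python3 - <<'E'
from h import *
from scipy.optimize import least_squares
c=cam("side")
F=np.array([(.03,-.017,.046,125,90),(-.03,-.017,.046,377,90),(.03,.017,.046,108,217),(-.03,.017,.046,376,222),(.03,.017,0,135,305),(-.03,.017,0,383,306)])
uv=np.c_[165+(F[:,3]+.5)/8-.5,275+(F[:,4]+.5)/8-.5]
f=lambda p:proj(c,F[:,:3]@R.from_euler('z',p[2]).as_matrix().T+[p[0],p[1],0])-uv
r=least_squares(lambda p:f(p).ravel(),[.615,.235,0]);print(r.x,np.degrees(r.x[2]));print(f(r.x).round(1).tolist())
s=observe();Rm=R.from_rotvec(s["ee_rot"]).as_matrix();print(Rm.round(3),s["position"])
E
```

```text
[0.61601954 0.23527959 0.11704769] 6.706338724987287
[[0.0, -0.4], [0.3, -0.3], [0.0, 0.6], [-0.8, 0.1], [0.2, -0.1], [0.4, -0.1]]
[[ 0.909  0.418 -0.001]
 [ 0.418 -0.909  0.001]
 [-0.    -0.001 -1.   ]] [ 0.26075983 -0.56752856  0.23702591]
```

```bash
python3 -m pendant '[0,0,0,0,0,0.157,0.0918, 0,0,0,0,0,0.157,0.0918, 0.0248,-0.042,0,0,0,0,0.0918, 0.0248,-0.042,0,0,0,0,0.0918, 0.0248,-0.042,0,0,0,0,0.0918, 0.0248,-0.042,0,0,0,0,0.0918, 0.0248,-0.042,0,0,0,0,0.0918, 0.0248,-0.042,0,0,0,0,0.0918, 0.0248,-0.042,0,0,0,0,0.0918, 0.0248,-0.042,0,0,0,0,0.0918]' 30
python3 -m pendant '[0.0248,-0.042,0,0,0,0,0.0918, 0.0248,-0.042,0,0,0,0,0.0918, 0.0248,-0.042,0,0,0,0,0.0918, 0.0248,-0.042,0,0,0,0,0.0918, 0.0248,-0.042,0,0,0,0,0.0918, 0.0248,-0.042,0,0,0,0,0.0918, 0.0248,-0.042,0,0,0,0,0.0918, 0.0248,-0.042,0,0,0,0,0.0918, 0.0248,-0.042,0,0,0,0,0.0918, 0.0248,-0.042,0,0,0,0,0.0918]'
python3 -m pendant '[0,0,0.03,0,0,0,0.0918,0,0,0.03,0,0,0,0.0918,0,0,0,0,0,0,0.0918]'
python3 - <<'E'
from h import *
s=observe();im=snap("wrist","w0.png")
F=np.array([(x,y,z) for z in(.046,0) for x in(-.03,.03) for y in(-.017,.017)])
print(proj(cam("wrist",s),F@R.from_euler('z',.117).as_matrix().T+[.616,.2353,0]).round().tolist(),s["position"],R.from_rotvec(s["ee_rot"]).as_matrix().round(3).tolist())
E
```

```text
clock: 1.35
position: [0.4192, -0.2095, 0.2376]
ee_rot: [-3.136, -0.183, 0.0]
force: [1.0, -0.2, -0.4]
width: 1.001
gripper_force: 0.0
clock: 2.6
position: [0.6167, 0.2362, 0.2372]
ee_rot: [3.136, 0.183, -0.001]
force: [-0.2, 0.3, 0.7]
width: 1.0
gripper_force: 0.0
clock: 2.98
position: [0.6146, 0.234, 0.1749]
ee_rot: [3.134, 0.183, -0.008]
force: [-0.3, -0.7, 0.8]
width: 0.998
gripper_force: 0.0
[[274.0, 211.0], [243.0, 211.0], [275.0, 156.0], [242.0, 156.0], [272.0, 199.0], [245.0, 199.0], [273.0, 151.0], [244.0, 151.0]] [0.61463481 0.23401653 0.17492475] [[0.993, 0.117, -0.005], [0.117, -0.993, -0.002], [-0.005, 0.002, -1.0]]
```

View pics/w0.png

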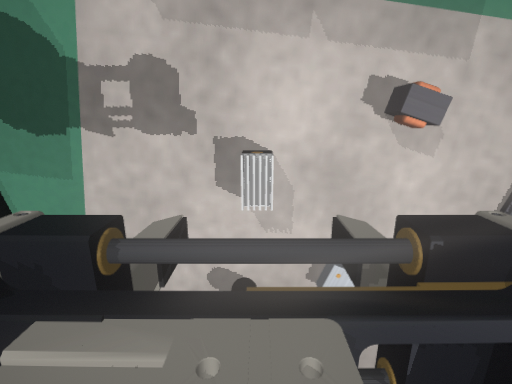

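The wrist view shows the module's top at (241–274,155–210), within 1–2 px of the prediction, and the yaw is aligned. I'll descend and grip.

```bash
python3 -m pendant '[0.001,-0.001,0.04,0,0,0,0.0918,0,0,0.04,0,0,0,0.0918,0,0,0.04,0,0,0,0.0918,0,0,0.025,0,0,0,0.0918,0,0,0.006,0,0,0,0.0918,0,0,0,0,0,0,0.0918,0,0,0,0,0,0,0.0918]'
python3 -m pendant '[0,0,0,0,0,0,0.025,0,0,0,0,0,0,0.025,0,0,0,0,0,0,0.025,0,0,0,0,0,0,0.025,0,0,0,0,0,0,0.025]' 30
```

```text
clock: 3.9
position: [0.6183, 0.2365, 0.0286]
ee_rot: [-3.135, -0.183, -0.004]
force: [0.6, 0.6, 1.1]
width: 0.998
gripper_force: 0.0
clock: 4.53
position: [0.6172, 0.236, 0.0267]
ee_rot: [3.136, 0.183, -0.0]
force: [0.5, 0.0, 0.8]
width: 0.505
gripper_force: 0.0
```

```bash
python3 -m pendant '[0,0,0,0,0,0,0.025,0,0,0,0,0,0,0.025,0,0,0,0,0,0,0.025,0,0,0,0,0,0,0.025]' 30
python3 -m pendant '[0,0,-0.02,0,0,0,0.025,0,0,-0.04,0,0,0,0.025,0,0,-0.04,0,0,0,0.025,0,0,0,0,0,0,0.025]'
python3 -c "
from h import *
s=observe();p=s['position'];th=-.2507;d=.06
t=np.array([.5992,-.1237])+(-d+.033)*np.array([np.cos(th),np.sin(th)]);print('target',t,'now',p)
Rm=R.from_rotvec(s['ee_rot']).as_matrix();print(Rm.round(3),((t-p[:2])@np.array([[np.cos(th),np.sin(th)],[np.sin(th),-np.cos(th)]]).T))"
```

```text
clock: 5.03
position: [0.6172, 0.236, 0.0267]
ee_rot: [3.136, 0.183, -0.0]
force: [0.0, 0.6, -1.2]
width: 0.368
gripper_force: 30.0
clock: 5.52
position: [0.6195, 0.2373, 0.132]
ee_rot: [-3.133, -0.183, -0.011]
force: [-0.2, 0.4, -1.0]
width: 0.369
gripper_force: 30.0
target [ 0.57304405 -0.11700178] now [0.61951435 0.23726666 0.13195867]
[[ 0.993  0.116  0.007]
 [ 0.116 -0.993  0.003]
 [ 0.007 -0.002 -1.   ]] [0.04287008 0.35472211]
```

```bash
python3 -m pendant '[0,0,0,0,0,0.1226,0.025,0,0.02,0,0,0,0.1226,0.025,0,0.02,0,0,0,0.1225,0.025,0,0,0,0,0,0,0.025]'
python3 -c "
from h import *
s=observe();p=s['position'];th=-.2507;d=.06
t=np.array([.5992,-.1237])+(-d+.033)*np.array([np.cos(th),np.sin(th)]);print('target',t,'now',p)
Rm=R.from_rotvec(s['ee_rot']).as_matrix();print(Rm.round(3),((t-p[:2])@np.array([[np.cos(th),np.sin(th)],[np.sin(th),-np.cos(th)]]).T))"
```

```text
clock: 6.02
position: [0.6144, 0.194, 0.1267]
ee_rot: [3.115, -0.396, -0.0]
force: [0.0, 1.4, -1.6]
width: 0.368
gripper_force: 30.0
target [ 0.57304405 -0.11700178] now [0.61441914 0.19398215 0.12671501]
[[ 0.968 -0.25  -0.   ]
 [-0.25  -0.968 -0.002]
 [ 0.     0.002 -1.   ]] [0.0370679  0.31152668]
```

```bash
python3 -m pendant '[0.0046,0.039,0,0,0,0,0.025,0.0046,0.039,0,0,0,0,0.025,0.0046,0.039,0,0,0,0,0.025,0.0046,0.039,0,0,0,0,0.025,0.0046,0.039,0,0,0,0,0.025,0.0046,0.039,0,0,0,0,0.025,0.0046,0.039,0,0,0,0,0.025,0.0046,0.0385,0,0,0,0,0.025,0,0,0.02,0,0,0,0.025,0,0,0,0,0,0,0.025]'
python3 -m pendant '[0,0,0,0,0,0,0.025,0,0,0,0,0,0,0.025]'
python3 - <<'E'
from h import *
s=observe();w=snap("wrist","w1.png");d=get_image("side");c=cam("scene");e=get_image("scene")
cr=lambda im,x,y,w,h:cv2.resize(im[y:y+h,x:x+w],(400,300),interpolation=cv2.INTER_CUBIC)
o=np.vstack([np.hstack([cr(d,180,110,120,90),cr(e,165,190,100,75)]),np.hstack([cr(w,156,100,200,150),cr(w,0,0,512,384)])])
cv2.imwrite("pics/c1.png",o[...,::-1]);print(s["position"],s["ee_rot"])
E
```

```text
clock: 7.28
position: [0.572, -0.1139, 0.1057]
ee_rot: [-3.117, 0.389, 0.004]
force: [-0.4, -0.7, -1.9]
width: 0.364
gripper_force: 30.0
clock: 7.52
position: [0.5735, -0.1137, 0.1074]
ee_rot: [-3.117, 0.39, -0.002]
force: [-0.2, 0.2, -0.6]
width: 0.37
gripper_force: 30.0
[ 0.57345213 -0.11371902  0.10741636] [-3.11699238e+00  3.89950449e-01 -1.61162681e-03]
```

View pics/c1.png

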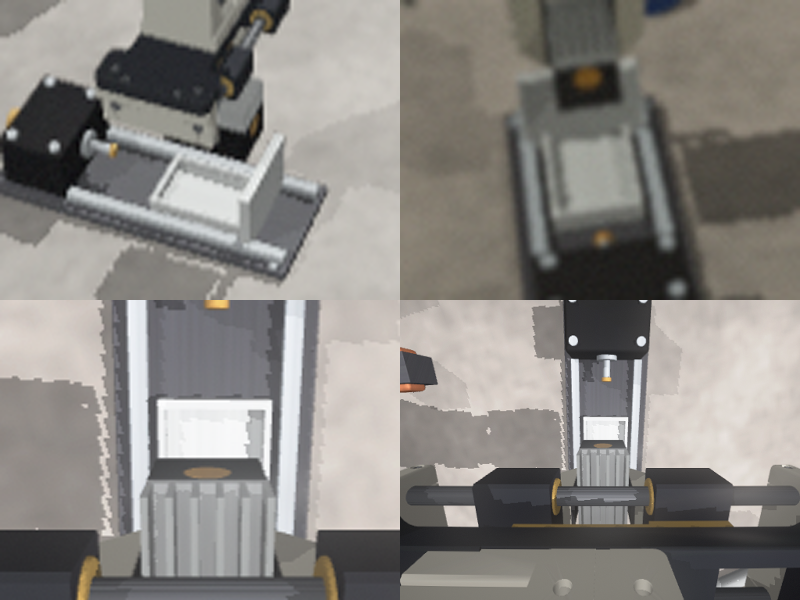

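Composite: the wrist crop shows the pocket's far wall top at (157–272,400) and the module's lower far edge at about (150–263,459). Next I'll compute their relative offset.

```bash
python3 - <<'E'
from h import *
s=observe();c=cam("wrist",s);th=-.2507
A=np.array([[np.cos(th),np.sin(th)],[np.sin(th),-np.cos(th)]]);p=s["position"]
g=lambda u,v:[156+(u+.5)/2-.5,100+(v-300+.5)/2-.5]
q=unproj(c,[g(157,400),g(272,400),g(150,459),g(263,459),g(141,484),g(273,484)],[.02,.02,p[2]-.0267,p[2]-.0267,p[2]+.0193,p[2]+.0193])
print(((q[:,:2]-p[:2])@A.T*1000).round(1)) # tool x,y rel TCP
print("expected far wall x:",((np.array([.5992,-.1237])-p[:2])@A.T*1000+[-60+73,0]).round(1), R.from_rotvec(s["ee_rot"]).as_matrix().round(3).tolist())
# pin tip in wrist full view
E
```

```text
[[ 42.9 -22.4]
 [ 42.9  27.7]
 [ 29.7 -19.5]
 [ 29.7  18. ]
 [ 33.3 -16.9]
 [ 33.3  15.7]]
expected far wall x: [40.6  2.6] [[0.969, -0.248, 0.001], [-0.248, -0.969, -0.0], [0.001, -0.0, -1.0]]
```

```bash
python3 -m pendant '[0.0015,0.0032,0,0,0,0,0.025,0,0,0.02,0,0,0,0.025,0,0,0.02,0,0,0,0.025,0,0,0.014,0,0,0,0.025,0,0,0,0,0,0,0.025,0,0,0,0,0,0,0.025,0,0,0,0,0,0,0.025]'
python3 - <<'E'
from h import *
s=observe();w=get_image("wrist");d=get_image("side")
cr=lambda im,x,y,w,h:cv2.resize(im[y:y+h,x:x+w],(400,300),interpolation=cv2.INTER_CUBIC)
cv2.imwrite("pics/c2.png",np.hstack([cr(d,180,110,120,90),cr(w,186,100,140,105)])[...,::-1]);print(s["position"],s["ee_rot"],s["force"])
E
```

```text
clock: 8.55
position: [0.574, -0.1182, 0.0535]
ee_rot: [3.117, -0.393, 0.002]
force: [-0.5, 0.4, -1.2]
width: 0.367
gripper_force: 30.0
[ 0.57403807 -0.1182171   0.05352371] [ 3.11686185e+00 -3.93164925e-01  2.15987371e-03] [-0.47752315  0.4313166  -1.21732116]
```

View pics/c2.png

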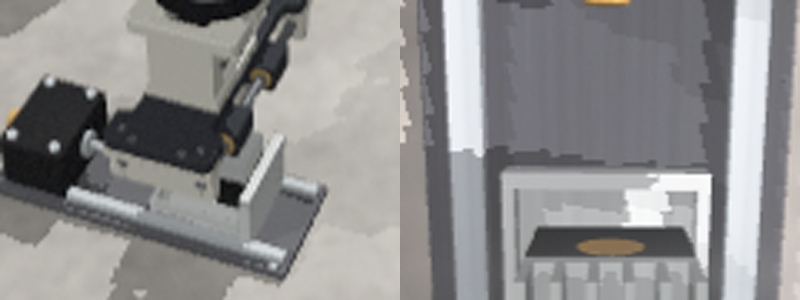

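Now the pocket walls span 502–711 and the module's lower edge 527–695, so it sits about 1 mm right of centre. I'll trim that and lower it.

```bash
python3 -m pendant '[0,-0.001,0.004,0,0,0,0.025,0,0,0.005,0,0,0,0.025,0,0,0.003,0,0,0,0.025,0,0,0.002,0,0,0,0.025,0,0,0,0,0,0,0.025,0,0,0,0,0,0,0.025]'
```

```text
clock: 9.4
position: [0.5736, -0.1172, 0.0387]
ee_rot: [3.117, -0.393, -0.0]
force: [-0.3, -0.3, -1.3]
width: 0.369
gripper_force: 30.0
```

```bash
python3 -m pendant '[0,0,0.001,0,0,0,0.025,0,0,0.001,0,0,0,0.025,0,0,0,0,0,0,0.025]'
```

```text
clock: 9.78
position: [0.5755, -0.1177, 0.0385]
ee_rot: [3.116, -0.393, 0.006]
force: [-0.1, -1.5, 13.8]
width: 0.371
gripper_force: 30.0
```

```bash
python3 -m pendant '[0,0,-0.0015,0,0,0,0.025,0,0,0,0,0,0,0.06,0,0,0,0,0,0,0.06,0,0,0,0,0,0,0.06,0,0,0,0,0,0,0.06,0,0,0,0,0,0,0.06]'
python3 -m pendant '[0,0,-0.01,0,0,0,0.06,0,0,-0.03,0,0,0,0.06,0,0,-0.04,0,0,0,0.06,0,0,-0.03,0,0,0,0.06,0,0,0,0,0,0,0.02]'
python3 - <<'E'
from h import *
s=observe();w=get_image("wrist");d=get_image("side")
cr=lambda im,x,y,w,h:cv2.resize(im[y:y+h,x:x+w],(400,300),interpolation=cv2.INTER_CUBIC)
cv2.imwrite("pics/c3.png",np.hstack([cr(d,180,110,120,90),cr(w,156,100,200,150)])[...,::-1]);print(s["position"],s["ee_rot"],s["force"])
E
```

```text
clock: 10.52
position: [0.5737, -0.1172, 0.0382]
ee_rot: [3.117, -0.393, -0.0]
force: [-0.8, -1.5, -0.2]
width: 0.652
gripper_force: 0.0
clock: 11.15
position: [0.5755, -0.1174, 0.1516]
ee_rot: [3.117, -0.393, 0.009]
force: [-1.0, -0.4, -0.3]
width: 0.587
gripper_force: 0.0
[ 0.57549224 -0.11737154  0.15155801] [ 3.1167754  -0.39329859  0.00882202] [-1.04233033 -0.3651317  -0.33387065]
```

View pics/c3.png

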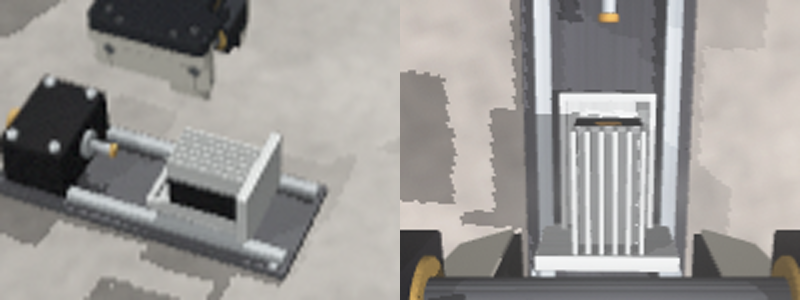

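The module sits upright and lengthwise in the pocket, next to the front plate. Next I'll close the fingers, back off behind the plate and descend.

```bash
python3 -m pendant '[-0.025,0,0,0,0,0,0,-0.03,0,0,0,0,0,0,-0.022,0,0,0,0,0,0,0,0,0,0,0,0,0,0,0,0.03,0,0,0,0,0,0,0.04,0,0,0,0,0,0,0.04,0,0,0,0,0,0,0,0,0,0,0,0,0,0,0,0,0,0,0]' 10
python3 -c "
from h import *
s=observe();p=s['position'];th=-.2507
print((p[:2]-[.5992,-.1237])@np.array([[np.cos(th),np.sin(th)],[np.sin(th),-np.cos(th)]]).T)"
```

```text
[-2.63006095e-02  6.47273198e-05]invalid input
```

```bash
python3 -m pendant '[-0.025,0,0,0,0,0,0, -0.03,0,0,0,0,0,0, -0.022,0,0,0,0,0,0, 0,0,0,0,0,0,0, 0,0,0.03,0,0,0,0, 0,0,0.04,0,0,0,0, 0,0,0.04,0,0,0,0, 0,0,0,0,0,0,0, 0,0,0,0,0,0,0]' 10
python3 -c "
from h import *
s=observe();p=s['position'];th=-.2507
print((p[:2]-[.5992,-.1237])@np.array([[np.cos(th),np.sin(th)],[np.sin(th),-np.cos(th)]]).T)"
```

```text
clock: 12.38
position: [0.5, -0.0982, 0.0389]
ee_rot: [-3.117, 0.393, -0.001]
force: [-0.3, -1.0, 0.7]
width: 0.006
gripper_force: 0.0
[-0.10241278 -0.00013488]
```

```bash
python3 -m pendant '[0.006,0,0,0,0,0,0, 0.006,0,0,0,0,0,0, 0.004,0,0,0,0,0,0, 0.003,0,0,0,0,0,0, 0.003,0,0,0,0,0,0, 0.003,0,0,0,0,0,0, 0.003,0,0,0,0,0,0, 0.003,0,0,0,0,0,0, 0.003,0,0,0,0,0,0, 0.003,0,0,0,0,0,0]'
python3 -m pendant '[0.003,0,0,0,0,0,0, 0.003,0,0,0,0,0,0, 0.003,0,0,0,0,0,0, 0.003,0,0,0,0,0,0, 0.003,0,0,0,0,0,0, 0.003,0,0,0,0,0,0, 0.003,0,0,0,0,0,0, 0.003,0,0,0,0,0,0]'
cat > st.py <<'E'
from h import *
s=observe();p=s['position'];th=-.2507;A=np.array([[np.cos(th),np.sin(th)],[np.sin(th),-np.cos(th)]])
print('fix xy',A@(p[:2]-[.5992,-.1237]),'F along/lat',A@s['force'][:2],s['clock'])
E
python3 st.py
```

```text
clock: 13.62
position: [0.5349, -0.1073, 0.0382]
ee_rot: [3.117, -0.393, -0.001]
force: [-1.0, 0.4, 0.1]
width: 0.003
gripper_force: 0.6
clock: 14.62
position: [0.5584, -0.1133, 0.0382]
ee_rot: [3.117, -0.393, 0.0]
force: [-1.7, 0.2, -0.5]
width: 0.005
gripper_force: 0.6
fix xy [-4.21074744e-02  4.15998577e-05] F along/lat [-1.68341192  0.25540927] 14.625
```

```bash
python3 -m pendant '[0.003,0,0,0,0,0,0, 0.003,0,0,0,0,0,0, 0.003,0,0,0,0,0,0, 0.003,0,0,0,0,0,0, 0.002,0,0,0,0,0,0, 0.002,0,0,0,0,0,0]'; python3 st.py
python3 -m pendant '[0.001,0,0,0,0,0,0, 0.001,0,0,0,0,0,0, 0.001,0,0,0,0,0,0]'; python3 st.py
```

```text
clock: 15.38
position: [0.5738, -0.1172, 0.0382]
ee_rot: [3.117, -0.393, 0.0]
force: [-1.0, -0.6, -0.2]
width: 0.009
gripper_force: 0.5
fix xy [-2.61793588e-02  3.94381972e-05] F along/lat [-0.85261324  0.84169013] 15.375
clock: 15.75
position: [0.5761, -0.1178, 0.0381]
ee_rot: [-3.117, 0.393, 0.002]
force: [-4.8, 1.3, 3.0]
width: 0.007
gripper_force: 2.5
fix xy [-2.38869633e-02  1.16316076e-05] F along/lat [-4.95611387 -0.11469725] 15.75
```

```bash
python3 -m pendant '[0.001,0,0,0,0,0,0, 0.001,0,0,0,0,0,0, 0.001,0,0,0,0,0,0, 0.001,0,0,0,0,0,0, 0.001,0,0,0,0,0,0]'; python3 st.py
python3 -m pendant '[0.001,0,0,0,0,0,0, 0.001,0,0,0,0,0,0, 0,0,0,0,0,0,0]'; python3 st.py
```

```text
clock: 16.38
position: [0.5805, -0.119, 0.0382]
ee_rot: [3.117, -0.393, -0.003]
force: [-6.5, 0.7, 5.6]
width: 0.005
gripper_force: 3.6
fix xy [-1.92579214e-02  6.11383115e-05] F along/lat [-6.46715174  0.95121747] 16.375
clock: 16.75
position: [0.5823, -0.1195, 0.0381]
ee_rot: [3.117, -0.393, -0.003]
force: [-7.4, 1.8, 4.4]
width: 0.01
gripper_force: 3.7
fix xy [-1.74013513e-02  8.66184341e-05] F along/lat [-7.6221218   0.04535755] 16.75
```

```bash
python3 -m pendant '[0.001,0,0,0,0,0,0, 0.001,0,0,0,0,0,0, 0,0,0,0,0,0,0]'; python3 st.py
python3 -m pendant '[0.001,0,0,0,0,0,0, 0,0,0,0,0,0,0]'; python3 st.py
```

```text
clock: 17.12
position: [0.584, -0.1199, 0.0381]
ee_rot: [3.117, -0.393, -0.004]
force: [-8.1, 2.0, 6.6]
width: 0.007
gripper_force: 4.1
fix xy [-1.56360520e-02  8.62021593e-05] F along/lat [-8.31433023  0.02643609] 17.125
clock: 17.38
position: [0.5841, -0.1199, 0.038]
ee_rot: [-3.117, 0.393, 0.007]
force: [-11.5, 1.3, 8.4]
width: 0.009
gripper_force: 5.7
fix xy [-1.55975890e-02  4.77120385e-05] F along/lat [-11.46371103   1.56098674] 17.375
```

```bash
python3 -m pendant '[0.001,0,0,0,0,0,0, 0,0,0,0,0,0,0, 0,0,0,0,0,0,0]'; python3 st.py
python3 -m pendant '[0.0005,0,0,0,0,0,0, 0,0,0,0,0,0,0, 0,0,0,0,0,0,0]'; python3 st.py
python3 - <<'E'
from h import *
w=get_image("wrist");d=get_image("side")
cr=lambda im,x,y,w,h:cv2.resize(im[y:y+h,x:x+w],(400,300),interpolation=cv2.INTER_CUBIC)
cv2.imwrite("pics/c4.png",np.hstack([cr(d,180,110,120,90),cr(w,156,60,200,150)])[...,::-1])
E
```

```text
clock: 17.75
position: [0.5841, -0.1199, 0.0378]
ee_rot: [-3.117, 0.393, 0.009]
force: [-15.1, 3.6, 12.0]
width: 0.002
gripper_force: 7.3
fix xy [-1.55683545e-02  4.10073380e-05] F along/lat [-15.48299701   0.29461125] 17.75
clock: 18.12
position: [0.5841, -0.1199, 0.0379]
ee_rot: [-3.117, 0.393, 0.011]
force: [-15.5, 3.5, 11.9]
width: 0.001
gripper_force: 8.2
fix xy [-0.01557061  0.00010199] F along/lat [-15.82722977   0.48187703] 18.125
```

View pics/c4.png

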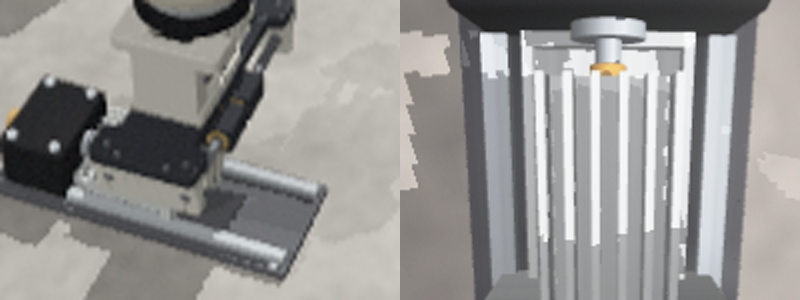

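The drawer is home: the pin at (607,68) is pressed back by the module, and the position has stalled while the force rises. I'll add a little push and hand it in.

```bash
python3 -m pendant '[0.001,0,0,0,0,0,0, 0,0,0,0,0,0,0, 0,0,0,0,0,0,0, 0,0,0,0,0,0,0]'; python3 st.py
python3 -c "
from cell import sign_off;print(sign_off())"
```

```text
clock: 18.73
position: [0.5841, -0.1199, 0.0377]
ee_rot: [-3.117, 0.393, 0.014]
force: [-19.3, 4.4, 15.2]
width: 0.004
gripper_force: 9.8
fix xy [-1.55759072e-02  8.25481639e-05] F along/lat [-19.77014567   0.54562078] 18.725
the job is handed in; nothing more can be done
None
```

The module is upright and lengthwise in the drawer, which is shut against its stop with the pin pressed back; the gripper is holding the front plate with about 20 N, and I handed the job in at 18.7 s.

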